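# Open the jeweller's tumbler and lay its bayonet lid in the tray

## Task

The bowl of the magnetic tumbler is shut with an orange bayonet lid: turn the lid anticlockwise (seen from above) by its black bar until its lugs reach the slots above the yellow marks, then lift it straight off. Lower the lid into the blue tray, bar upward and lying flat on the tray's floor, without dropping it, and let go. Leave the hammer, the jar and the charcoal block where they are.

Things in the scene. Friction and masses are not known exactly. Their poses are not given: they have to be found in the camera images.
- tumbler: Magnetic polishing tumbler, fixed: round grey housing (184 mm diameter, 84 mm high) with a black bowl (136 mm diameter, rim 140 mm above the bench, mouth 86 mm). On the rim an aluminium bayonet collar (radius 52 to 67 mm, top at 154 mm) overhangs the lid's lugs, broken by two open slots towards this frame's +x and -x. Origin: on its axis at bench height, z up. Half a turn makes no difference.
- slot (a point): Middle of the collar slot on the tumbler's +x side, 60 mm from its axis, 147 mm above the bench; its twin is opposite. Each slot spans about 30 degrees, with a yellow stripe on the bowl and a yellow tab on the housing below it. A stop ends the anticlockwise turn with the lugs in the slots, about 0.08 rad past centre; the lid lifts out within 0.1 rad of centred.
- lid: Loose orange lid, about 0.2 kg. Origin: centre of its underside, z up; when shut it is on the tumbler's axis, 134 mm above the bench. From the underside up: plug 82 mm diameter, 0 to 6 mm (2 mm play in the mouth); disc 100 mm diameter, 6 to 18 mm; two lugs along +x and -x, out to 59 mm from the axis, 14 mm wide, 6 to 13 mm, small yellow marks above them; bar grip on top, 18 to 48 mm.
- lid_bar (a point): Middle of the lid's black bar grip, 33 mm above the lid's underside. The bar lies along the lid's x axis: 70 mm long, 14 mm wide, 30 mm tall. At the start the lid's x axis is 0.6 to 1.15 rad clockwise (from above) of the tumbler's x axis with the lugs under the collar, and the lid cannot lift. It turns freely, with only its weight's friction.
- tray: Loose open blue plastic tray, 208 (x) by 178 (y) by 22 mm high, walls and floor 4 mm thick, 0.5 kg. Origin: centre of its underside, on the bench; z up.
- hammer: Bystander: hammer with a wooden handle, 220 mm long, lying on the bench along its x axis.
- jar: Bystander: jar with an orange cap, 60 mm diameter, 80 mm high, standing on the bench. Origin: centre of its base.
- charcoal: Bystander: black charcoal soldering block 70 by 130 by 30 mm, lying on a pale soldering brick (115 by 230 by 40 mm). Origin: centre of its underside.
Things that resemble listed ones, but are neither listed nor needed, are in the scene too. There is more than one size of the lid; the job needs the smallest.

How it is judged (in metres and radians):
On the way, in this order (a step that is already met when the one before it is completed fails the run):
1. the lid is turned until its lugs are in the slots, still seated on the bowl (angle between the x axis of lid and the x axis of tumbler, either way round below 0.2 rad and z of lid in the frame of tumbler below 0.141 m and horizontal distance between lid and tumbler below 0.008 m), for 0.1 s.
2. the lid is lifted clear of the bowl, held by the gripper (z of lid in the frame of tumbler above 0.16 m and contact force between the fingers and lid above 0.3 N), for 0.1 s.
At the end, for the whole second after the job is handed in: The lid lies flat in the tray, bar up (tilt under 0.1 rad), its underside less than 12 mm above the tray's underside and its axis within 60 mm of the tray's centre; the tray stands flat on the bench; both are at rest (under 20 mm/s) and released (z of lid in the frame of tray between 0 and 0.012 m and horizontal distance between lid and tray below 0.06 m and angle between each of lid, tray's own z axis and vertical below 0.1 rad and height (world z) of lid below 0.02 m and linear speed of each of lid, tray below 0.02 m/s); the robot touches nothing.
It fails at once if the lid is let go of more than about 20 mm above the tray's floor once it is off the tumbler (height (world z) of lid above 0.026 m and horizontal distance between lid and tumbler above 0.06 m and contact force between the fingers and lid below 0.05 N).
It fails at once if the hammer, jar or charcoal block is moved more than 30 mm (distance of any of hammer, jar, charcoal from where it was at the start of the episode above 0.03 m).
It also fails if it takes over 51 s, if anything falls off the work surface, if the arm or the gripper's body presses on something with over 40 N, if the wrist force passes 120 N, or if a joint passes its speed limit or range.

## Robot

A 6-joint arm with a two-finger parallel gripper is mounted at the origin on the work surface. World frame = base frame: x ahead of the robot, y to its left, z up, the work surface at z = 0. Lengths are in mm, angles in rad, forces in N, time in s.
With the tool pointing down it reaches from about 350 to 975 mm from the base axis. Payload 7.1 kg.
Tool frame: the origin (TCP) lies on the front face of the gripper's body, between the roots of the fingers; the fingertips stand 80 mm ahead of it and the grasp point (between the pads) lies 61 mm ahead of it (env.tips_ahead is the distance from the TCP to the fingertips, in mm); z points along the fingers, y is the line along which they close (so a half turn about z gives the same grasp; the last joint's range is limited). The gripper opens to 88 mm and grips with 3 to 60 N. Pads are 20 mm wide; open, the fingers measure 115 mm over their backs; the gripper's body (75 mm by 178 mm) begins 61 mm behind the grasp point.
Start: joints at [-1.268, 0.423, 1.63, -0, 1.089, -0.019], TCP at [197.689, -592.895, 302.675] pointing down, gripper open.
Joint ranges: [-3, 3], [-0.9, 2.11], [0.09, 2.58], [-1.31, 4.45], [0.11, 2.69], [-2.54, 2.54]. Speed limits (rad/s): [2.39, 2.39, 3.01, 3.14, 3.14, 3.14].

## Interface

Orientations are given as a unit quaternion [x, y, z, w].
In Python, from station import env, set_gripper, viewer, workorder gives the robot as it stands. Calls block until the motion is done:
- env.reach(position, orientation): joint-space move of the TCP to a pose.
- env.move_l(position, rot=None, rate=150, f_stop=None): straight line of the TCP; rot=None keeps the orientation; rate is the mean speed in mm/s. With f_stop (N) it stops when the force on the tool has changed by that much, and returns True; else False.
- env.move_joints(angles): joint-space move.
- set_gripper(opening): finger opening in mm; the grip force is fixed at half the most; returns when the fingers have stopped.
- env.hold(seconds).
- env.ik(position, orientation): joint angles nearest the present ones, or None.
- env.read_state(): the state.
- viewer.camera(name): name is "scene" or "top" or "wrist"; returns the picture (384x512x3 uint8, blue, green, red); there is no depth.
- viewer.camera_params(name): a dict with "fx", "fy", "cx", "cy" (pixels), "pose" (4x4, takes a point from camera to world coordinates); the wrist camera has in their place "tool_from_camera" (4x4, takes a point from camera to tool coordinates, whose origin is the TCP and whose axes are the flange's). Camera axes: x right, y up, looking along -z (the intrinsics and any distortion apply to the point x, -y, -z); pixel columns grow to the right and rows downward; lengths in mm; the calibration is good to about 2 mm. A picture is of the moment at which its call begins: read the wrist's pose just before it. camera_params takes no time and is no camera call.
A pose or a line that the arm cannot do raises env.IKError and nothing moves.
- workorder.sign_off(): hands the job in; it is judged then, once.
The state is a dict: "time_s": time; "qpos": joint angles; "dq": joint speeds; "tau": joint torques, N m; "tool_pos": TCP position; "orientation": TCP orientation; "force": force on the tool from outside, world axes, zero at the start; "wrist_torque": the same for the moment, N m; "width": finger opening in mm; "grip_force": force on a finger pad.
Only numpy, scipy, OpenCV 4.12 (cv2) and the standard library are available. Lean on these libraries where they do the work, as an engineer would, in place of code of your own. Each camera call takes 0.05 s, during which the arm holds its last target. There are 200 camera calls.

## Working session

There is one attempt and no reset: what is moved stays moved. The work goes in short steps, each a Python script; the robot and the scene stay as the last script left them, time stands still between calls to the robot, and variables do not carry over. Pictures are saved under pics/ and viewed, at most 10 in all, crops included, and the job is handed in when it is done.

```bash
mkdir -p pics; ls
python3 - <<'E'
from station import env, viewer
import cv2, numpy as np
for n in ("top","scene"):
    p=viewer.camera_params(n); print(n,{k:(np.round(v,3).tolist()) for k,v in p.items()})
    cv2.imwrite(f"pics/{n}0.png",viewer.camera(n))
p=viewer.camera_params("wrist"); print({k:(np.round(v,3).tolist()) for k,v in p.items()})
s=env.read_state(); print(s["time_s"],s["orientation"],s["width"])
E
```

```text
pics
top {'fx': 442.902, 'fy': 442.902, 'cx': 251.158, 'cy': 196.131, 'pose': [[0.019, 0.985, -0.171, 322.372], [-1.0, 0.019, 0.001, 3.631], [0.004, 0.171, 0.985, 1507.136], [0.0, 0.0, 0.0, 1.0]]}
scene {'fx': 368.232, 'fy': 368.232, 'cx': 253.258, 'cy': 197.27, 'pose': [[0.642, -0.646, 0.413, 1090.902], [0.767, 0.538, -0.35, -431.345], [0.003, 0.541, 0.841, 1147.625], [0.0, 0.0, 0.0, 1.0]]}
{'fx': 266.789, 'fy': 266.789, 'cx': 255.779, 'cy': 190.284, 'tool_from_camera': [[0.001, 0.963, 0.271, 74.679], [1.0, -0.0, -0.001, -0.878], [-0.001, 0.271, -0.963, -81.907], [0.0, 0.0, 0.0, 1.0]]}
0.1 [ 9.87080879e-01  1.60221323e-01 -1.01330543e-04 -6.74886420e-04] 87.92348171735807
```

View pics/top0.png

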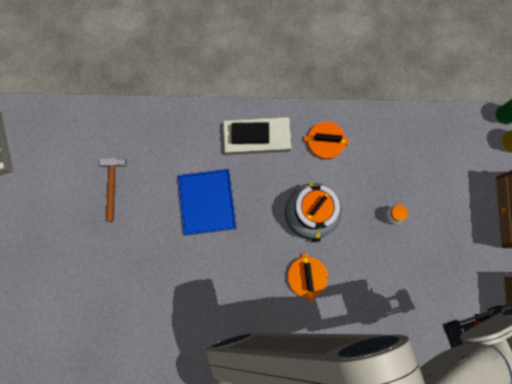

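View pics/scene0.png

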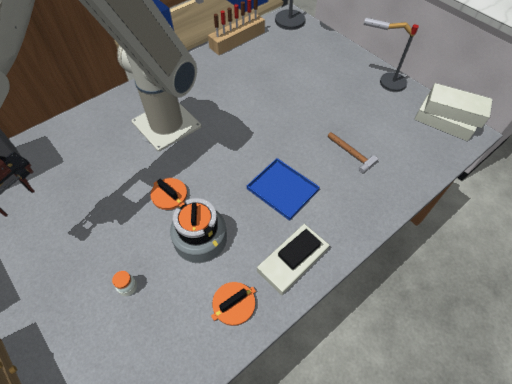

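Three orange lids in the top view: (326,140) and (308,277) lie on the bench and look larger. The one at (317,207) sits in the tumbler's collar and is the smallest, so it fits. The tray is at about (207,202). I'll confirm this in one enlarged crop.

```bash
cat > h.py <<'E'
import numpy as np
from scipy.spatial.transform import Rotation as R
from station import env, set_gripper, viewer, workorder
def ray(cam,u,v,pose=None):
    p=viewer.camera_params(cam); T=p["pose"] if pose is None else pose; T=np.array(T)
    d=np.array([(u-p["cx"])/p["fx"],-(v-p["cy"])/p["fy"],-1.])
    return T[:3,3],T[:3,:3]@d
def on_z(cam,u,v,z,pose=None):
    o,d=ray(cam,u,v,pose); return o+d*(z-o[2])/d[2]
def tri(*rays):
    A=np.zeros((3,3));b=np.zeros(3)
    for o,d in rays:
        d=d/np.linalg.norm(d);M=np.eye(3)-np.outer(d,d);A+=M;b+=M@o
    x=np.linalg.solve(A,b)
    return x,[np.linalg.norm(np.cross(x-o,d/np.linalg.norm(d))) for o,d in rays]
def wpose():
    s=env.read_state();T=np.eye(4);T[:3,:3]=R.from_quat(s["orientation"]).as_matrix();T[:3,3]=s["tool_pos"]
    return T@np.array(viewer.camera_params("wrist")["tool_from_camera"])
def quat(a): # tool down, closing line (tool y) at world angle a
    y=np.array([np.cos(a),np.sin(a),0]);z=np.array([0,0,-1.]);x=np.cross(y,z)
    return R.from_matrix(np.c_[x,y,z]).as_quat()
E
python3 - <<'E'
import cv2,numpy as np
t=cv2.imread("pics/top0.png");s=cv2.imread("pics/scene0.png")
a=cv2.resize(t[170:250,277:357],(400,400),interpolation=cv2.INTER_CUBIC)
b=cv2.resize(s[180:260,157:237],(400,400),interpolation=cv2.INTER_CUBIC)
cv2.imwrite("pics/c1.png",np.hstack([a,b]))
a=cv2.resize(t[160:240,167:247],(400,400),interpolation=cv2.INTER_CUBIC)
b=cv2.resize(s[150:230,243:323],(400,400),interpolation=cv2.INTER_CUBIC)
cv2.imwrite("pics/c2.png",np.hstack([a,b]))
# tray corners via blue mask
for n,i in(("top",t),("scene",s)):
    m=((i[...,0]>100)&(i[...,2]<60)&(i[...,1]<110)).astype(np.uint8)
    c=[k for k in cv2.findContours(m,0,2)[0] if cv2.contourArea(k)>800]
    for k in c: print(n,cv2.contourArea(k),cv2.minAreaRect(k),cv2.approxPolyDP(k,6,True)[:,0].tolist())
E
```

```text
top 3047.5 ((205.82308959960938, 201.58462524414062), (60.15684509277344, 53.08686447143555), 82.87498474121094) [[227, 169], [178, 176], [184, 234], [235, 228]]
scene 2130.0 ((282.0199890136719, 187.13998413085938), (58.59999084472656, 44.19999694824219), 36.869895935058594) [[276, 159], [247, 188], [289, 219], [318, 187]]
```

View pics/c1.png

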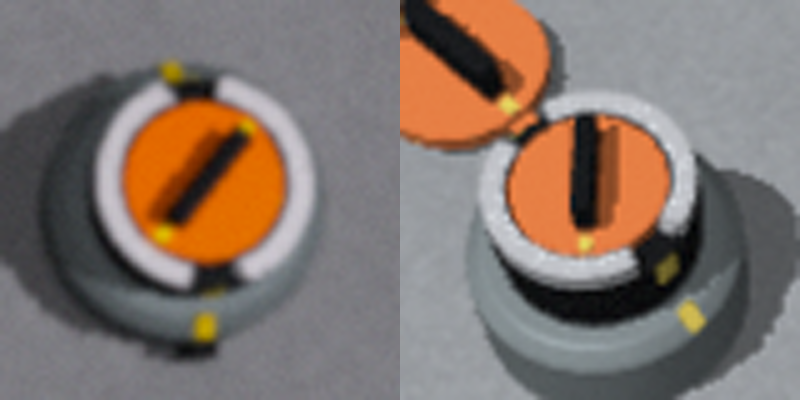

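The crop confirms it: the lid in the collar is the small one, with its bar at top crop (172,220)–(245,138). The slots are at (195,85) and (215,275), above the yellow tabs. The bar needs to turn anticlockwise to reach them.

```bash
cat > a.py <<'E'
from h import *
T=lambda u,v:(277+(u+.5)/5-.5,170+(v+.5)/5-.5)
S=lambda u,v:(157+(u-400+.5)/5-.5,180+(v+.5)/5-.5)
np.set_printoptions(precision=1,suppress=True)
print("disc ctr",tri(ray("top",*T(204,180)),ray("scene",*S(589,186))))
c=on_z("top",*T(204,180),152);print(c)
a=on_z("top",*T(165,233),152);b=on_z("top",*T(248,127),152);print("marks",a,b,(a+b)/2,np.arctan2(*(b-a)[1::-1]))
a=on_z("top",*T(215,275),150);b=on_z("top",*T(195,85),150);print("slots",a,b,(a+b)/2,np.arctan2(*(b-a)[1::-1]))
# tray corners (rim, z 22), matched top->scene
tp=[[227,169],[178,176],[184,234],[235,228]];sc=[[318,187],[276,159],[247,188],[289,219]]
P=[on_z("top",*p,22) for p in tp];print(np.array(P),np.mean(P,0))
P=[on_z("scene",*p,22) for p in sc];print(np.array(P),np.mean(P,0))
import itertools
print(tri(ray("top",205.8,201.6),ray("scene",282.0,187.5)))
E
python3 a.py
```

```text
disc ctr (array([ 534.1, -203.4,  143.3]), [np.float64(1.6044884328318472), np.float64(1.6044884328317506)])
[ 532.  -203.5  152. ]
marks [ 498.5 -179.3  152. ] [ 565.9 -231.2  152. ] [ 532.2 -205.2  152. ] -0.6563161227568954
slots [ 473.3 -210.2  150. ] [ 592.3 -198.7  150. ] [ 532.8 -204.4  150. ] 0.09689069173410401
[[673.5  86.7  22. ]
 [645.6 253.9  22. ]
 [447.3 224.5  22. ]
 [470.7  54.2  22. ]] [559.2 154.9  22. ]
[[656.4 250.3  22. ]
 [458.2 218.9  22. ]
 [491.5  45.3  22. ]
 [687.1  75.   22. ]] [573.3 147.4  22. ]
(array([562.2, 157.8,  -0.7]), [np.float64(0.016028318745764623), np.float64(0.016028318745746718)])
```

Run:
```python
from h import *
import cv2
np.set_printoptions(precision=2,suppress=True)
c=np.array([532.5,-204.5])
for off in(np.pi/2,-np.pi/2):
    for a in(-.66,.1,.25): print(off,a,env.ik([*c,235],quat(a+off)),env.ik([562,156,200],quat(a+off)))
q0=env.ik([*c,345],quat(-.66+np.pi/2)); q1=env.ik([*c,345],quat(-.66-np.pi/2))
off=np.pi/2 if q0 is not None and (q1 is None or abs(q0[5]+.4)<abs(q1[5]+.4)) else -np.pi/2
print("use",off)
env.reach([*c,345],quat(-.66+off)); set_gripper(40)
for k,d in enumerate([0,60]):
    if d: env.move_l([c[0]-d,c[1],345])
    T=wpose(); i=viewer.camera("wrist"); np.save(f"w{k}.npy",T); cv2.imwrite(f"pics/w{k}.png",i)
print(env.read_state()["time_s"])
a,b=[cv2.resize(cv2.imread(f"pics/w{k}.png")[:, 56:456],(400,384)) for k in(0,1)]
cv2.imwrite("pics/wc.png",np.hstack([a,b]))
```

```text
1.5707963267948966 -0.66 [-0.39  0.43  1.8  -0.    0.91 -1.3 ] [ 0.25  0.5   1.79 -0.    0.85 -0.66]
1.5707963267948966 0.1 [-0.39  0.43  1.8  -0.    0.91 -2.06] [ 0.25  0.5   1.79 -0.    0.85 -1.42]
1.5707963267948966 0.25 [-0.39  0.43  1.8  -0.    0.91 -2.21] [ 0.25  0.5   1.79 -0.    0.85 -1.57]
-1.5707963267948966 -0.66 [-0.39  0.43  1.8  -0.    0.91  1.84] [ 0.25  0.5   1.79 -0.    0.85  2.48]
-1.5707963267948966 0.1 [-0.39  0.43  1.8  -0.    0.91  1.08] [ 0.25  0.5   1.79 -0.    0.85  1.72]
-1.5707963267948966 0.25 [-0.39  0.43  1.8  -0.    0.91  0.93] [ 0.25  0.5   1.79 -0.    0.85  1.57]
use 1.5707963267948966
3.4917
```

View pics/wc.png

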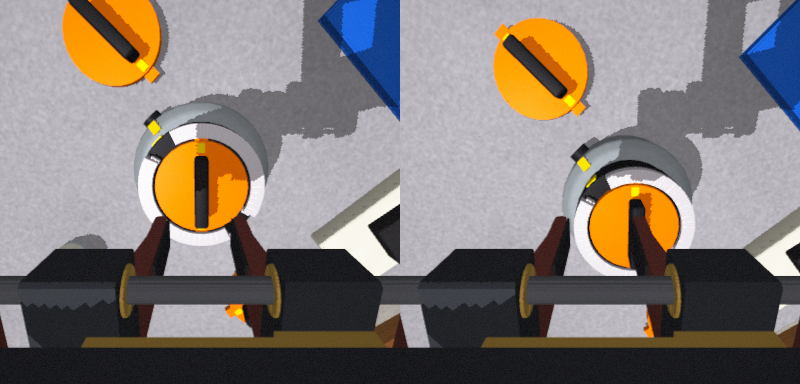

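Left: disc centre at full-frame (257,186), bar vertical in the image from (258,157) to (258,226), so the grip yaw matches. The slot is at about (217,148). Right: disc centre at (290,226).

Run:
```python
from h import *
np.set_printoptions(precision=1,suppress=True)
W=[np.load("w0.npy"),np.load("w1.npy")]
print(tri(ray("wrist",257,186,W[0]),ray("wrist",290,226,W[1])))
m=tri(ray("wrist",257,147,W[0]),ray("wrist",290,190,W[1])); print("mark",m)
for z in(152,):
    c=on_z("wrist",257,186,z,W[0]); print(c,on_z("wrist",290,226,z,W[1]))
a=on_z("wrist",258,157,182,W[0]);b=on_z("wrist",258,226,182,W[0]);d=a-b;print("bar",a,b,(a+b)/2,np.linalg.norm(d),np.arctan2(d[1],d[0]))
s=on_z("wrist",217,148,150,W[0])-c;print("slot",s,np.arctan2(s[1],s[0]))
```

```text
(array([ 532.6, -201.6,  151.7]), [np.float64(0.19563646991170042), np.float64(0.19563646991165132)])
mark (array([ 500.5, -177.1,  146. ]), [np.float64(0.22881227726719003), np.float64(0.22881227726714878)])
[ 532.6 -201.7  152. ] [ 532.5 -201.3  152. ]
bar [ 504.9 -179.3  182. ] [ 559.3 -221.2  182. ] [ 532.1 -200.3  182. ] 68.65506783434168 2.484575095962217
slot [-57.   -8.1  -2. ] -2.9995767037112055
```

Run:
```python
from h import *
np.set_printoptions(precision=2,suppress=True)
c=[532.4,-201.7]; off=np.pi/2
def st(t):
    s=env.read_state();print(t,round(s["time_s"],2),np.array(s["tool_pos"]),"F",np.array(s["force"]),"M",np.array(s["wrist_torque"]),round(s["width"],1),round(s["grip_force"],1));return s
env.reach([*c,300],quat(-.657+off))
print(env.move_l([*c,235],rate=80,f_stop=10)); st("down")
set_gripper(0); st("closed")
```

```text
False
down 4.85 [ 532.7  -201.83  235.37] F [ 0.03 -0.17  0.92] M [-0.   -0.11  0.05] 40.0 0.0
closed 5.38 [ 532.47 -201.77  235.26] F [-0.56 -0.6   2.57] M [-0.02 -0.04 -0.04] 14.1 30.0
```

Gripped with hardly any side force. Next I turn it anticlockwise, watching the moment about z for the stop.

Run:
```python
from h import *
import cv2
np.set_printoptions(precision=2,suppress=True)
c=[532.4,-201.7]; off=np.pi/2
def st(t):
    s=env.read_state();print(t,round(s["time_s"],2),"F",np.array(s["force"]),"M",np.array(s["wrist_torque"]),round(s["width"],1));return s
for a in list(np.arange(-.55,.0,.11))+list(np.arange(.0,.26,.03)):
    env.move_l([*c,235.3],quat(a+off),rate=100); s=st(f"{a:.2f}")
    y=R.from_quat(s["orientation"]).as_matrix()[:,1]; 
    if abs(s["wrist_torque"][2])>.8 or np.hypot(*s["force"][:2])>20: break
env.hold(.1); st("held"); print("yaw",np.arctan2(y[1],y[0])-off)
cv2.imwrite("pics/t1.png",viewer.camera("top")); 
t=cv2.imread("pics/top0.png")
a=viewer.camera("scene")[180:260,157:237]; w=viewer.camera("wrist")[60:360,106:406]
cv2.imwrite("pics/c3.png",np.hstack([cv2.resize(a,(400,400),interpolation=2),cv2.resize(w,(400,400))]))
```

```text
-0.55 5.63 F [-0.9   0.29  0.37] M [-0.03 -0.11  0.02] 14.1
-0.44 5.89 F [-1.16 -0.29  0.01] M [-0.01 -0.15  0.05] 13.9
-0.33 6.15 F [ 0.8   0.39 -0.3 ] M [-0.02 -0.17 -0.02] 13.9
-0.22 6.41 F [ 0.47  0.28 -0.62] M [-0.02 -0.2   0.06] 13.9
-0.11 6.67 F [ 0.99 -0.38  0.35] M [ 0.09 -0.17  0.03] 13.9
0.00 6.92 F [-0.57 -0.22  0.04] M [-0.05 -0.14  0.03] 13.8
0.03 7.17 F [ 0.31 -1.03 -0.38] M [-0.12 -0.16  0.01] 14.1
0.06 7.42 F [ 0.76 -1.21 -1.37] M [-0.21 -0.21 -0.01] 13.6
0.09 7.67 F [ 0.56 -1.21 -0.27] M [-0.29 -0.16 -0.01] 13.9
0.12 7.92 F [-0.78 -3.02 -1.87] M [-0.42 -0.09 -0.11] 13.9
0.15 8.18 F [-0.33 -4.07 -1.68] M [-0.65 -0.18 -0.07] 13.7
0.18 8.43 F [ 0.95 -4.56 -2.41] M [-0.88 -0.21 -0.21] 13.8
0.21 8.68 F [ 2.09 -8.19 -3.75] M [-1.65 -0.29 -0.44] 13.9
0.24 8.93 F [ 0.71 -9.64 -2.49] M [-1.89 -0.22 -0.64] 14.0
held 9.03 F [  1.05 -10.34  -2.14] M [-1.86 -0.19 -0.66] 14.0
yaw 0.23842450483235278
```

View pics/c3.png

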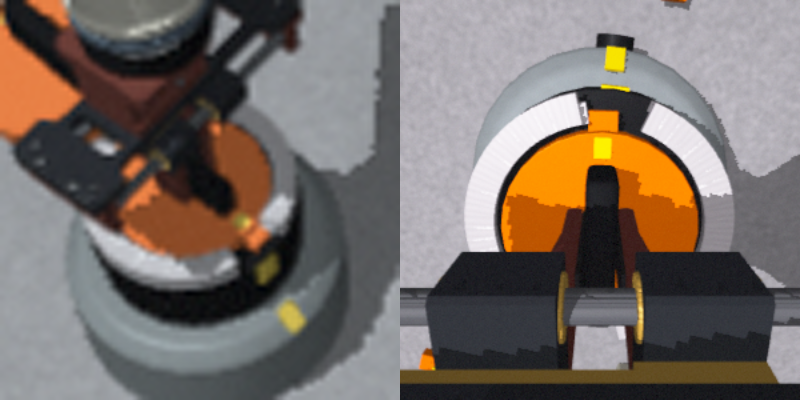

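The lug is in the slot and against the stop: lug at (603,121), slot edges at 583 and 645. I'll ease back a little to unload it, then lift with a force stop.

Run:
```python
from h import *
import cv2
np.set_printoptions(precision=2,suppress=True)
c=[532.4,-201.7]; off=np.pi/2
def st(t):
    s=env.read_state();print(t,round(s["time_s"],2),np.array(s["tool_pos"]),"F",np.array(s["force"]),"M",np.array(s["wrist_torque"]),round(s["width"],1),s["grip_force"]);return s
for a in(.18,.13): env.move_l([*c,235.3],quat(a+off),rate=100); st(a)
env.hold(.15)
hit=env.move_l([*c,245],rate=30,f_stop=10); st(f"lift {hit}")
if not hit:
    hit=env.move_l([*c,290],rate=60,f_stop=12); st(f"lift2 {hit}")
T=wpose();w=viewer.camera("wrist");cv2.imwrite("pics/w3.png",w)
cv2.imwrite("pics/t3.png",viewer.camera("top"))
```

```text
0.18 9.43 [ 532.49 -201.94  235.37] F [ 0.49 -6.41 -1.99] M [-1.02 -0.23 -0.19] 13.7 29.986457526683807
0.13 9.68 [ 531.85 -201.67  235.34] F [-1.93 -5.84  1.75] M [-0.84  0.2   0.07] 13.9 29.991351664066315
lift False 10.3 [ 532.32 -201.4   245.17] F [-1.45 -1.08 -0.49] M [-0.22  0.05  0.02] 13.6 29.991221129894257
lift2 False 11.2 [ 532.17 -201.62  289.74] F [ 0.55  0.26 -1.62] M [ 0.06 -0.19  0.03] 13.8 29.989640414714813
```

View pics/c2.png

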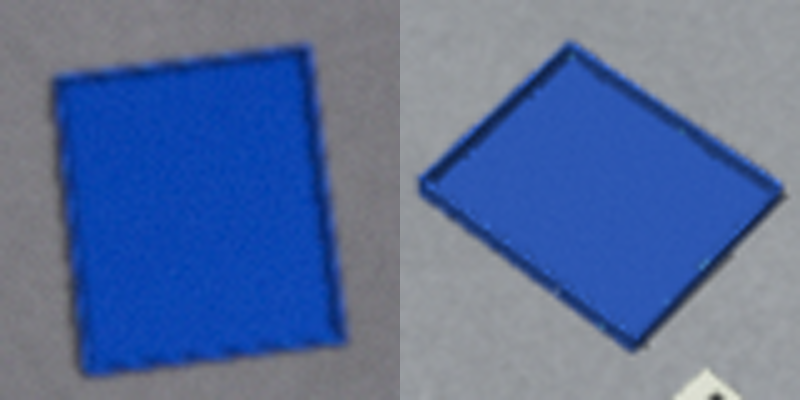

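View pics/w3.png

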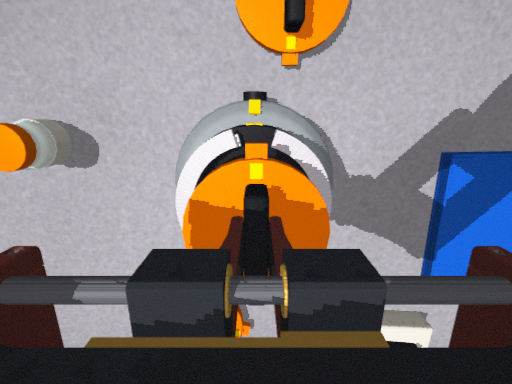

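The lid hangs level, clear of the collar. Tray rim corners in the crop are top (57,78), (307,47), (343,343), (85,373) and scene (780,187), (633,348), (420,183), (570,43).

Run:
```python
from h import *
np.set_printoptions(precision=1,suppress=True)
t=[(57,78),(307,47),(343,343),(85,373)];s=[(780,187),(633,348),(420,183),(570,43)]
P=[]
for a,b in zip(t,s):
    x,e=tri(ray("top",167+(a[0]-2)/5,160+(a[1]-2)/5),ray("scene",243+(b[0]-402)/5,150+(b[1]-2)/5)); P.append(x); print(x,e[0])
P=np.array(P);c=P.mean(0);print("ctr",c,[np.linalg.norm(P[i]-P[i-1]) for i in range(4)])
d=P[0]+P[1]-P[2]-P[3];print("yaw",np.arctan2(d[1],d[0]))
```

```text
[652.2 257.7   9.8] 1.8452306887210672
[679.5  85.1  -1.6] 0.6017102064298779
[472.9  55.8   2.7] 1.9498227129688237
[448.6 229.3   9. ] 1.7566042274025009
ctr [563.3 157.    5. ] [np.float64(205.5569377333014), np.float64(175.1090066206046), np.float64(208.62572151938457), np.float64(175.29196041137467)]
yaw 0.13961783836610836
```

Run:
```python
from h import *
import cv2
np.set_printoptions(precision=2,suppress=True)
q=quat(.135+np.pi/2)
def st(t):
    s=env.read_state();print(t,round(s["time_s"],2),np.array(s["tool_pos"]),"F",np.array(s["force"]),"M",np.array(s["wrist_torque"]),round(s["width"],1),s["grip_force"]);return s
p=[563.3,157]
env.move_l([532.4,-201.7,330],q,rate=100)
env.move_l([*p,330],q,rate=150); st("over")
env.move_l([*p,150],rate=100); st("low")
np.save("w4.npy",wpose()); cv2.imwrite("pics/w4.png",viewer.camera("wrist"))
```

```text
over 14.4 [563.33 156.53 330.02] F [ 0.12 -0.66 -2.53] M [ 0.11 -0.13  0.  ] 13.8 29.989599287509918
low 16.35 [563.61 157.08 150.56] F [-0.3   0.08 -2.16] M [ 0.04 -0.13 -0.  ] 13.9 29.9896377325058
```

View pics/w4.png

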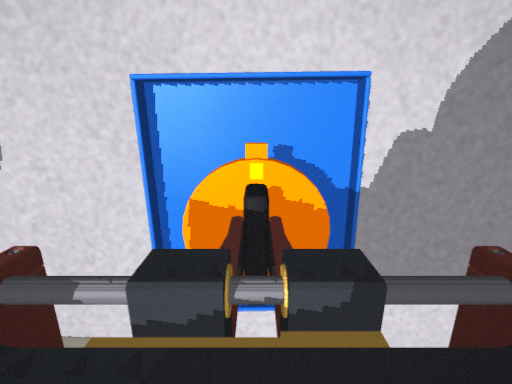

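The lid is centred between the tray's side walls, with its near rim corners at (132,76) and (370,72). I'll check that, then lower it to contact and let go.

Run:
```python
from h import *
import cv2
np.set_printoptions(precision=2,suppress=True)
def st(t):
    s=env.read_state();print(t,round(s["time_s"],2),np.array(s["tool_pos"]),"F",np.array(s["force"]),round(s["width"],1),round(s["grip_force"],1));return s
W=np.load("w4.npy");a,b=on_z("wrist",132,76,22,W),on_z("wrist",370,72,22,W)
m=(a+b)/2; u=np.array([np.cos(.14),np.sin(.14)]); print(a,b,np.linalg.norm(a-b),"ctr",m[:2]+104*u)
p=np.array([563.3,157]); e=m[:2]+104*u-p
if np.hypot(*e)>8 and np.hypot(*e)<40: p=p+e; env.move_l([*p,150]); print("shifted",e)
env.move_l([*p,110],rate=80,f_stop=8)
hit=env.move_l([*p,100],rate=15,f_stop=5); s=st(f"contact {hit}")
if s["tool_pos"][2]<112:
    set_gripper(40); st("open")
    env.move_l([*p,200],rate=100); env.move_l([*p,300],rate=150)
    env.move_l([430,60,300],rate=200); env.hold(.3); st("clear")
    a=viewer.camera("top")[160:240,167:247];b=viewer.camera("scene")[150:230,243:323]
    cv2.imwrite("pics/c5.png",np.hstack([cv2.resize(k,(400,400),interpolation=2) for k in(a,b)]))
```

```text
[475.6   54.57  22.  ] [449.45 226.28  22.  ] 173.69050619413014 ctr [565.5  154.94]
contact True 17.49 [563.6  157.08 105.19] F [ 0.16 -0.63  4.93] 13.8 30.0
open 18.1 [562.83 156.9  104.27] F [ 0.12 -0.57 -0.33] 40.3 0.0
clear 21.3 [430.38  60.29 299.86] F [ 0.23 -0.43  0.1 ] 39.8 0.0
```

View pics/c5.png

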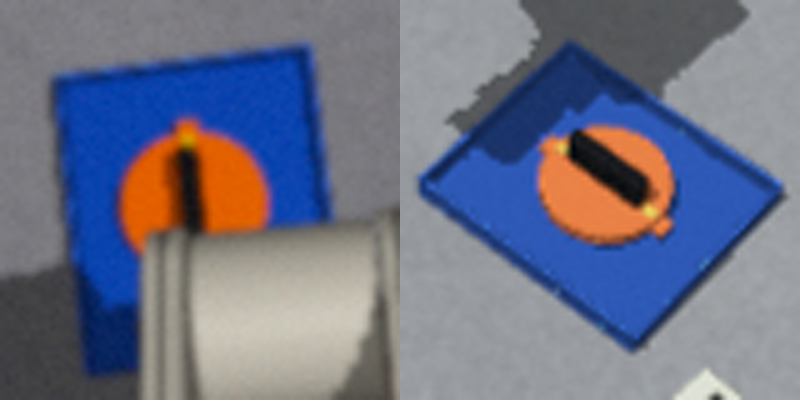

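The lid lies flat and bar up in the middle of the tray, centred at scene crop (607,184), and the gripper is clear.

```bash
python3 -c "
from station import workorder
print(workorder.sign_off())"
```

```text
the job is handed in; nothing more can be done
None
```

I turned the lid to its slots, lifted it off, set it flat and bar up near the middle of the tray, let go, and handed the job in at about 21 s; sign-off returned no verdict.

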